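# Open the grinder's coolant pot

## Task

Take the yellow pressure cap off the green coolant pot: turn it anticlockwise (seen from above), without pressing, until you feel its first stop, and wait there, held lightly against it, about a second to let the pot vent; then press it down against its spring and turn it on past the stop until the grip bar lines up with the white marks. Lift the cap off and set it upright in the blue holder cup, let go, and leave the blades, belt roll and oil bottle where they are. Be gentle with the cap: only light finger force against the stop, and never jam it down on its seat.

Things in the scene. Friction and masses are not known exactly. Their poses are not given: they have to be found in the camera images.
- tank: Green coolant pot, fixed to the bench, 156 mm across, shoulder 95 mm high. Origin on the neck's axis at the bench. Its x axis runs along the two white marks on the shoulder and the release slot inside the neck: the cap comes out only with its bar along x, either way round (within 5 deg). Two red marks show roughly where the bar ends point when closed.
- neck_rim (a point): Centre of the rim of the pot's steel neck tube, 131 mm above the bench; tube 71 mm across outside, 59 mm inside. Axes as the tank's. The cap's first stop is hidden in the neck and must be felt: it is met where the bar is still 38 to 62 deg short of the tank's x. Once pressed under it, keep the cap down for the next 35 deg. An end stop meets it about 4 deg past x.
- cap: Yellow pressure cap, 130 to 210 g. Origin on its axis at the underside of its disc (77 mm across, 7 mm thick), x along its grip bar, z up. Starts locked, origin 139 mm above the bench, bar turned 75 to 84 deg clockwise (from above) from the tank's x. Opens anticlockwise; it turns freely (under 0.15 N m) up to the first stop, which over 0.4 N m would harm.
- cap_bar (a point): Centre of the top of the cap's grip bar, 33 mm above the cap's origin. The bar is 60 mm long (along the cap's x), 14 mm wide and stands 26 mm above the disc's top: grip it across its width from above.
- cap_foot (a point): Centre of the cap's underside, 34 mm below the cap's origin: end of an 8 mm stem with a steel cross foot 54 x 8 x 6 mm along the cap's x, under a black plug 55 mm across (to 14 mm below the origin). A spring pushes the cap up with about 6.6 N, plus 1.1 N per mm pressed. Passing the stop takes a press of 2.5 to 4 mm (varies); at 7 mm the plug is hard on its seat.
- flange (a point): Point on the axis inside the pot's neck, 118 mm above the bench, level with the plug's seat. The cap's foot is locked beneath it until the bar lies along the white marks; there the spring raises the cap about 4 mm by itself and it lifts straight out (about 30 mm up to be clear of the rim).
- holder: Blue holder cup (inside 66 mm, outside 75 mm across, rim 51 mm above the bench, open at the top) on a dark steel drip plate 150 x 130 mm, fixed to the bench. Origin on the cup's axis at the bench. Parked, the cap's disc lies on the rim, so the cap's origin is 51 mm above the bench; any yaw.
- blade1: Loose steel knife blank, 165 mm long along its x, 28 mm wide, 4 mm thick, flat on the bench; origin at its underside near the middle. Leave alone.
- blade2: A second blank like blade1. Leave alone.
- belt_roll: Loose rust-red roll of abrasive belt, a ring 84 mm across and 50 mm high standing on the bench; origin under its centre. Leave alone.
- oil: Loose amber oil bottle with a red cap, 60 mm across, 130 mm high; origin under its centre. Leave alone.
Mind the look-alikes: they are no part of the job. Of the things shaped like the cap, the yellow one is meant.

How it is judged:
On the way, in this order (a step that is already met when the one before it is completed fails the run):
1. the cap has been turned up against its first stop (1.5 N or more on it) and kept there half a second, not pressed (less than 1.5 mm down) (contact force between cap_c0 and tank above 1.5 N and z of cap in the frame of tank above 0.1375 m), for 0.5 s.
2. the cap has been pressed under the stop and turned on until its bar lies along the white marks (within 0.11 rad) (angle between the x axis of cap and the x axis of tank, either way round below 0.11 rad and horizontal distance between cap and tank below 0.006 m), for 0.1 s.
At the end, for the whole second after the job is handed in: The cap sits upright in the holder cup (axis within 8 mm of the cup's, origin 46 to 56 mm above the bench, tilt under 0.12 rad), at rest and let go (horizontal distance between cap and holder below 0.008 m and height (world z) of cap between 0.046 and 0.056 m and angle between cap's own z axis and vertical below 0.12 rad and linear speed of cap below 0.02 m/s); the robot touches nothing.
It fails at once if the cap is wrenched against its stop or jammed on its seat: more than 20 N between the cap's foot (cap_c0) and the pot's stops, or more than 25 N between the cap's plug (cap_c1) and the neck (contact force between cap_c0 and tank above 20 N or contact force between cap_c1 and tank above 25 N).
It fails at once if the blade1 is moved more than 20 mm (distance of blade1 from where it was at the start of the episode above 0.02 m).
It fails at once if the blade2 is moved more than 20 mm (distance of blade2 from where it was at the start of the episode above 0.02 m).
It fails at once if the belt_roll is moved more than 20 mm (distance of belt_roll from where it was at the start of the episode above 0.02 m).
It fails at once if the oil is moved more than 20 mm (distance of oil from where it was at the start of the episode above 0.02 m).
It also fails if it takes over 70 s, if anything falls off the work surface, if the arm or the gripper's body presses on something with over 40 N, if the wrist force passes 120 N, or if a joint passes its speed limit or range.

## Robot

A 6-joint arm with a two-finger parallel gripper is mounted at the origin on the work surface. World frame = base frame: x ahead of the robot, y to its left, z up, the work surface at z = 0. Lengths are in m, angles in rad, forces in N, time in s.
With the tool pointing down it reaches from about 0.375 to 0.9 m from the base axis. Payload 3.1 kg.
Tool frame: the origin (TCP) lies at the very end of the fingers, on their centre line; the grasp point (between the pads) lies 19 mm behind it; z points along the fingers, y is the line along which they close (so a half turn about z gives the same grasp; the last joint's range is limited). The gripper opens to 87 mm and grips with 3 to 60 N. Pads are 19 mm wide; open, the fingers measure 117 mm over their backs; the gripper's body (75 mm by 190 mm) begins 51 mm behind the grasp point.
Start: joints at [-1.341, 0.527, 1.433, -0, 1.181, -0.178], TCP at [0.248, -0.574, 0.223] pointing down, gripper open.
Joint ranges: [-3.08, 3.08], [-0.75, 2.2], [0.22, 2.44], [-1.43, 4.57], [0, 2.65], [-2.85, 2.85]. Speed limits (rad/s): [2.79, 2.79, 3.14, 3.14, 3.14, 3.14].

## Interface

Orientations are given as a unit quaternion [w, x, y, z].
In Python, from rig import monitor, eyes, bot gives the robot as it stands.
- The arm moves only by the tool carry_out, never from a script. Its argument "series" is a list of rows, each an object with "fingers": the closure in counts, from 0 (fully open) to 255 (shut); "offset": the shift along the tool's x, y, z in m, a list of three; "twist": the turn, a rotation vector about the tool's x, y, z in degrees, a list of three. In form: [{"fingers": fingers, "offset": [x, y, z], "twist": [ax, ay, az]}, ...]. A call has exactly 8 rows; each row shifts and turns the commanded pose from where the row before left it, along the tool's axes as they then stand; what a row does not reach is not made up. A row lasts 1/8 s, in which the tool goes at most 62.5 mm and 10.7 degrees, less where a joint would pass 70% of its speed; a pose out of reach is approached as far as the arm can. A call with a gripper value outside its range is refused whole. The fingers move at their own pace and stop on an object; "grip_force" is the grip in N (left out, the last holds). Time passes only in rows, so rows that do not move let the fingers close, or fill a call up. It gives the time, the measured TCP pose, the force, the opening and the grip force at its end, in the units of the state.
- monitor.get_obs(): the state, without advancing time (a new reading comes with each control period).
- eyes.grab_frame(name): name is "scene" or "top" or "wrist"; returns (picture, depth): 420x560x3 uint8, blue, green, red; 420x560 float32, m along the optical axis (not along the pixel's ray), 0 where there is no reading.
- eyes.camera_params(name): a dict with "mtx" (3x3 intrinsics, pixels), "rvec" (rotation vector, rad) and "tvec" (3), from world to camera coordinates, as OpenCV has them; the wrist camera has in their place "mount" (4x4, takes a point from camera to tool coordinates, whose origin is the TCP and whose axes are the flange's). Camera axes: x right, y down, z forward; pixel columns grow to the right and rows downward; lengths in m; the calibration is good to about 2 mm. A picture is of the moment at which its call begins: read the wrist's pose just before it. camera_params takes no time and is no camera call.
- bot.sign_off(): hands the job in; it is judged then, once.
The state is a dict: "time_s": time; "joint_positions": joint angles; "joint_velocities": joint speeds; "joint_torque": joint torques, N m; "tool_pos": TCP position; "orientation": TCP orientation; "force": force on the tool from outside, world axes, zero at the start; "torque": the same for the moment, N m; "width": opening from 0.0 (shut) to 1.0 (fully open); "grip_force": force on a finger pad.
Only numpy, scipy, OpenCV 4.12 (cv2) and the standard library are available. Lean on these libraries where they do the work, as an engineer would, in place of code of your own. Each camera call takes 0.05 s, during which the arm holds its last target. There are 200 camera calls.

## Working session

There is one attempt and no reset: what is moved stays moved. The work goes in short steps, Python scripts to look and compute and a tool call to move; the robot and the scene stay as the last step left them, time stands still between calls to the robot, and variables do not carry over. Pictures are saved under pics/ and viewed, at most 10 in all, crops included, and the job is handed in when it is done.

Besides the shell and the picture viewer there is one more tool, called as a command line: name --argument value ..., lists and objects as JSON in quotes. carry_out: Moves the arm, as the interface text tells. Its arguments: {"type":"object","properties":{"series":{"type":"array"},"grip_force":{"type":"number"}},"required":["series"]}

```bash
mkdir -p pics
cat > h.py <<'E'
import numpy as np, cv2
from rig import monitor, eyes, bot
from scipy.spatial.transform import Rotation as R
def cam(n):
    p=eyes.camera_params(n); K=np.array(p['mtx'],float)
    if n!='wrist':
        Rm=cv2.Rodrigues(np.array(p['rvec'],float))[0]; t=np.array(p['tvec'],float).ravel()
        return K,Rm.T,-Rm.T@t
    s=monitor.get_obs(); q=s['orientation']
    T=np.eye(4);T[:3,:3]=R.from_quat([q[1],q[2],q[3],q[0]]).as_matrix();T[:3,3]=s['tool_pos']
    M=T@np.array(p['mount']); return K,M[:3,:3],M[:3,3]
def grab(n):
    c=cam(n); im,d=eyes.grab_frame(n); return im,d,c
def ray(c,uv,z):
    K,A,o=c; uv=np.atleast_2d(np.asarray(uv,float))
    d=(A@np.linalg.inv(K)@np.c_[uv,np.ones(len(uv))].T).T
    return o+d*((z-o[2])/d[:,2])[:,None]
def cloud(c,d):
    K,A,o=c; v,u=np.indices(d.shape)
    P=np.stack([(u-K[0,2])/K[0,0]*d,(v-K[1,2])/K[1,1]*d,d],-1)
    return P@A.T+o
E
python3 - <<'E'
from h import *
for n in('top','scene'):
    im,d,c=grab(n); cv2.imwrite(f'pics/{n}0.png',im); np.savez(f'{n}0.npz',im=im,d=d,K=c[0],A=c[1],o=c[2]); print(n,c[2])
s=monitor.get_obs(); print({k:np.round(v,3) for k,v in s.items()})
E
```

```text
top [ 0.46873049 -0.04917698  0.86217647]
scene [1.06438289 0.37229792 0.89083131]
{'time_s': np.float64(0.1), 'joint_positions': array([-1.342,  0.528,  1.434,  0.   ,  1.181, -0.178]), 'joint_velocities': array([-0.001, -0.003, -0.003,  0.   , -0.   ,  0.   ]), 'joint_torque': array([ -0.   , -44.099, -17.715,   0.064,   0.053,  -0.   ]), 'tool_pos': array([ 0.248, -0.573,  0.222]), 'orientation': array([-0.001,  0.979,  0.202, -0.   ]), 'force': array([0.056, 0.973, 0.594]), 'torque': array([-0.027, -0.031,  0.016]), 'grip_force': np.float64(0.0), 'width': np.float64(1.002)}
```

View pics/top0.png

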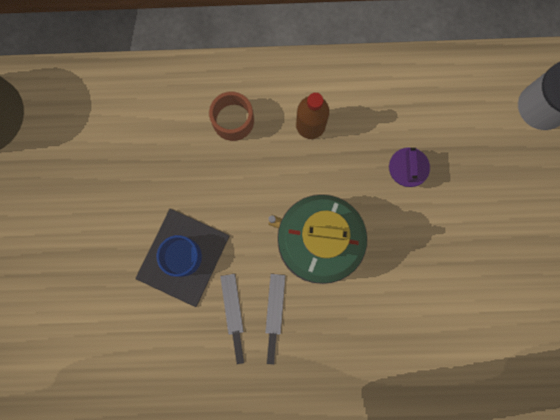

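View pics/scene0.png

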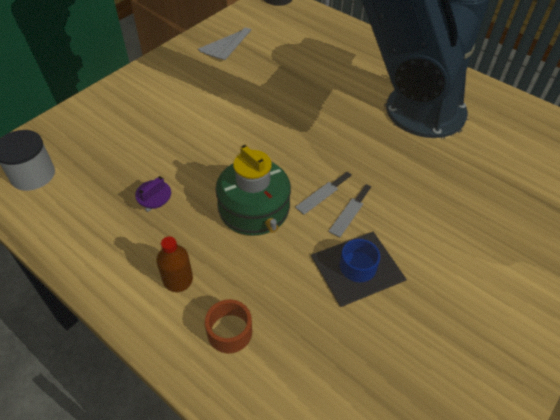

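The top view shows the yellow cap at (326,234) on the pot, with white marks at (335,208) and (313,265). The blue cup is at (179,256) and the blades are below, around (233,318) and (275,318). The scene view agrees with this layout, and the purple cap is a decoy.

```bash
cat > m.py <<'E'
from h import *
def ld(n):
    f=np.load(f'{n}0.npz'); return f['im'],f['d'],(f['K'],f['A'],f['o'])
def report(n,im,d,c):
    P=cloud(c,d); H=cv2.cvtColor(im,cv2.COLOR_BGR2HSV); h,s,v=[H[...,i].astype(int) for i in range(3)]
    y=(h>20)&(h<32)&(s>170)&(v>70)&(P[...,2]>.12)&(d>0)
    Z=P[...,2]
    b=y&(Z>.164)&(Z<.185); k=y&(Z>.138)&(Z<.155)
    if b.sum()>5:
        q=P[b]; r=cv2.minAreaRect((q[:,:2]*1000).astype(np.float32)); m=q[:,:2].mean(0); w=np.linalg.eigh(np.cov((q[:,:2]-m).T))[1][:,1]
        print(n,'bar',b.sum(),q.mean(0).round(4),np.round(r[0],1),np.round(r[1],1),'yaw',np.degrees(np.arctan2(w[1],w[0])).round(1))
    if k.sum()>20:
        q=P[k]; e=cv2.minEnclosingCircle((q[:,:2]*1000).astype(np.float32)); print(n,'disc',k.sum(),np.round(e[0],1),round(e[1],1),'z',np.median(q[:,2]).round(4))
    w=(s<70)&(v>130)&(Z>.085)&(Z<.105)&(d>0)
    nn,l,st,ce=cv2.connectedComponentsWithStats(w.astype(np.uint8))
    for i in range(1,nn):
        if st[i,4]>15: print(n,'white',st[i,4],ce[i].round(1),ray(c,ce[i],.095)[0].round(4))
    g=(h>60)&(h<95)&(s>60)&(Z>.088)&(Z<.103)
    if g.sum()>50:
        e=cv2.minEnclosingCircle((P[g][:,:2]*1000).astype(np.float32)); print(n,'pot',np.round(e[0],1),round(e[1],1),'z',np.median(Z[g]).round(4))
    bl=(h>105)&(h<125)&(s>150)&(Z>.045)&(Z<.058)
    if bl.sum()>30:
        e=cv2.minEnclosingCircle((P[bl][:,:2]*1000).astype(np.float32)); print(n,'cup',bl.sum(),np.round(e[0],1),round(e[1],1),'z',np.median(Z[bl]).round(4))
if __name__=='__main__':
    for n in('top','scene'): report(n,*ld(n))
E
python3 m.py
```

```text
top bar 26 [ 0.5428 -0.1236  0.1712] [ 542.5 -122.7] [43.7 11.7] yaw 82.2
top disc 108 [ 542.  -122.1] 36.7 z 0.1462
top white 33 [334.5 207.1] [ 0.5933 -0.1445  0.095 ]
top white 54 [312.4 264.3] [ 0.496  -0.1023  0.095 ]
top pot [ 542.3 -118.5] 71.6 z 0.0947
top cup 146 [520.5 138.5] 36.0 z 0.0505
scene bar 189 [ 0.5459 -0.118   0.1701] [ 544.3 -119.5] [58.4 15.9] yaw 82.6
scene disc 636 [ 544.5 -121.9] 40.0 z 0.1452
scene white 20 [275.  171.4] [ 0.4957 -0.1006  0.095 ]
scene white 22 [230.  187.4] [ 0.5896 -0.1414  0.095 ]
scene pot [ 411.2 -284.8] 521.8 z 0.0936
scene cup 245 [521.7 142. ] 38.4 z 0.0496
```

carry_out --series '[{"fingers":0,"offset":[0.05,-0.033,-0.005],"twist":[0,0,0]},{"fingers":0,"offset":[0.05,-0.033,-0.005],"twist":[0,0,0]},{"fingers":0,"offset":[0.05,-0.033,-0.005],"twist":[0,0,0]},{"fingers":0,"offset":[0.05,-0.033,-0.005],"twist":[0,0,0]},{"fingers":0,"offset":[0.05,-0.033,-0.005],"twist":[0,0,0]},{"fingers":0,"offset":[0.05,-0.033,-0.005],"twist":[0,0,0]},{"fingers":0,"offset":[0.05,-0.033,-0.005],"twist":[0,0,0]},{"fingers":0,"offset":[0.05,-0.033,-0.005],"twist":[0,0,0]}]' --grip_force 30

```text
time_s: 1.1
tool_pos: [0.511, -0.1709, 0.2625]
orientation: [-0.0, 0.979, 0.202, -0.0]
force: [1.1, -0.2, 0.6]
width: 0.998
grip_force: 0.0
```

carry_out --series '[{"fingers":0,"offset":[0.049,-0.034,-0.01],"twist":[0,0,0]},{"fingers":0,"offset":[0,0,0],"twist":[0,0,-10]},{"fingers":0,"offset":[0,0,0],"twist":[0,0,-10]},{"fingers":0,"offset":[0,0,0],"twist":[0,0,-10]},{"fingers":0,"offset":[0,0,0],"twist":[0,0,-10]},{"fingers":0,"offset":[0,0,0],"twist":[0,0,-10]},{"fingers":0,"offset":[0,0,0],"twist":[0,0,-9]},{"fingers":0,"offset":[0,0,0],"twist":[0,0,0]}]'

```text
time_s: 2.1
tool_pos: [0.5416, -0.1219, 0.2721]
orientation: [-0.0, 0.753, 0.658, -0.0]
force: [0.2, -0.0, -0.8]
width: 1.002
grip_force: 0.0
```

Run:
```python
from m import *
im,d,c=grab('wrist'); cv2.imwrite('pics/w1.png',im); report('wrist',im,d,c)
s=monitor.get_obs(); print(s['tool_pos'],R.from_quat(np.roll(s['orientation'],-1)).as_matrix().round(3),s['force'],s['torque'],s['joint_positions'],s['time_s'])
print((d==0).mean(), c[2])
```

```text
wrist bar 1222 [ 0.5416 -0.1197  0.1719] [ 541.6 -121.5] [59.5 13.7] yaw 81.8
wrist disc 5015 [ 541.5 -121.8] 38.3 z 0.1462
wrist white 38 [266.9 150.2] [ 0.5337 -0.0892  0.095 ]
wrist white 28 [293.4 150.1] [ 0.5582 -0.0924  0.095 ]
wrist white 207 [227.8 169.1] [ 0.4944 -0.1019  0.095 ]
wrist white 138 [334.7 198.4] [ 0.5922 -0.1443  0.095 ]
wrist pot [ 541.2 -121.4] 71.7 z 0.0949
[ 0.5416368  -0.12193835  0.27220962] [[ 0.136  0.991 -0.001]
 [ 0.991 -0.136  0.   ]
 [ 0.    -0.001 -1.   ]] [ 0.28248643 -0.59746456  0.15481747] [-0.02140322 -0.06251347  0.03615699] [-4.22752957e-01  3.77316949e-01  1.54857061e+00  5.40340459e-05
  1.21651893e+00 -2.86799880e-01] 2.15
0.004005102040816327 [ 0.55235522 -0.04127019  0.43438389]
```

View pics/w1.png

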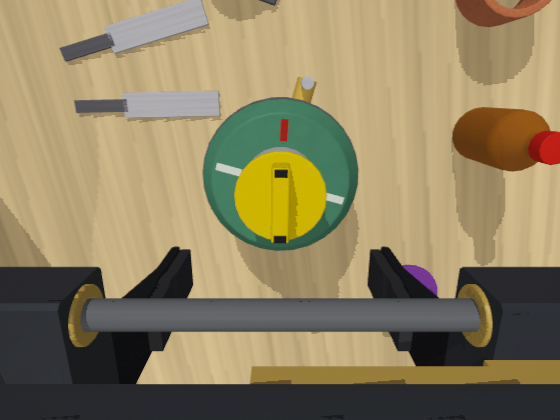

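The cap is at (281,200), straight under the tool and aligned with it. The white marks are at (228,169) and (335,198). Next I descend and grip.

carry_out --series '[{"fingers":0,"offset":[0,0,0.04],"twist":[0,0,0]},{"fingers":0,"offset":[0,0,0.04],"twist":[0,0,0]},{"fingers":0,"offset":[0,0,0.03],"twist":[0,0,0]},{"fingers":0,"offset":[0,0,0.012],"twist":[0,0,0]},{"fingers":255,"offset":[0,0,0],"twist":[0,0,0]},{"fingers":255,"offset":[0,0,0],"twist":[0,0,0]},{"fingers":255,"offset":[0,0,0],"twist":[0,0,0]},{"fingers":255,"offset":[0,0,0],"twist":[0,0,0]}]' --grip_force 40

```text
time_s: 3.15
tool_pos: [0.5424, -0.1223, 0.1514]
orientation: [0.001, 0.753, 0.658, 0.0]
force: [0.3, -0.6, -0.8]
width: 0.63
grip_force: 0.0
```

carry_out --series '[{"fingers":255,"offset":[0,0,0],"twist":[0,0,0]},{"fingers":255,"offset":[0,0,0],"twist":[0,0,0]},{"fingers":255,"offset":[0,0,0],"twist":[0,0,0]},{"fingers":255,"offset":[0,0,0],"twist":[0,0,0]},{"fingers":255,"offset":[0,0,0],"twist":[0,0,0]},{"fingers":255,"offset":[0,0,0],"twist":[0,0,0]},{"fingers":255,"offset":[0,0,0],"twist":[0,0,0]},{"fingers":255,"offset":[0,0,0],"twist":[0,0,0]}]'

```text
time_s: 4.15
tool_pos: [0.5418, -0.1221, 0.1505]
orientation: [-0.0, 0.753, 0.658, -0.0]
force: [-0.8, 0.4, 0.5]
width: 0.155
grip_force: 39.9
```

```bash
cat > st.py <<'E'
from h import *
s=monitor.get_obs(); A=R.from_quat(np.roll(s['orientation'],-1)).as_matrix()
print('t',s['time_s'],'p',np.round(s['tool_pos'],4),'yaw',np.degrees(np.arctan2(A[1,0],A[0,0])).round(2),'F',np.round(s['force'],2),'T',np.round(s['torque'],3),'w',np.round(s['width'],3),'g',s['grip_force'],'jt6',s['joint_torque'][5])
E
python3 st.py
```

```text
t 4.15 p [ 0.5418 -0.1221  0.1505] yaw 82.37 F [-0.77  0.38  0.51] T [ 0.001 -0.038  0.031] w 0.155 g 39.940548668964766 jt6 0.004176812362857163
```

carry_out --series '[{"fingers":255,"offset":[0,0,0],"twist":[0,0,0]},{"fingers":255,"offset":[0,0,0],"twist":[0,0,-2]},{"fingers":255,"offset":[0,0,0],"twist":[0,0,-2]},{"fingers":255,"offset":[0,0,0],"twist":[0,0,-2]},{"fingers":255,"offset":[0,0,0],"twist":[0,0,-2]},{"fingers":255,"offset":[0,0,0],"twist":[0,0,-1]},{"fingers":255,"offset":[0,0,0],"twist":[0,0,-1]},{"fingers":255,"offset":[0,0,0],"twist":[0,0,-1]}]' --grip_force 15

```text
time_s: 5.15
tool_pos: [0.5419, -0.1221, 0.1505]
orientation: [-0.0, 0.686, 0.728, 0.0]
force: [-1.3, 0.5, -0.2]
width: 0.161
grip_force: 15.0
```

```bash
python3 st.py
```

```text
t 5.15 p [ 0.5419 -0.1221  0.1505] yaw 93.43 F [-1.27  0.48 -0.17] T [ 0.013 -0.05  -0.033] w 0.161 g 14.987672574352473 jt6 0.042681070044636726
```

carry_out --series '[{"fingers":255,"offset":[0,0,0],"twist":[0,0,-0.5]},{"fingers":255,"offset":[0,0,0],"twist":[0,0,-0.5]},{"fingers":255,"offset":[0,0,0],"twist":[0,0,0]},{"fingers":255,"offset":[0,0,0],"twist":[0,0,0]},{"fingers":255,"offset":[0,0,0],"twist":[0,0,0]},{"fingers":255,"offset":[0,0,0],"twist":[0,0,0]},{"fingers":255,"offset":[0,0,0],"twist":[0,0,0]},{"fingers":255,"offset":[0,0,0],"twist":[0,0,0]}]'

```text
time_s: 6.15
tool_pos: [0.5419, -0.1221, 0.1505]
orientation: [-0.0, 0.68, 0.734, 0.0]
force: [0.0, 1.5, -0.7]
width: 0.162
grip_force: 15.0
```

```bash
python3 st.py
```

```text
t 6.15 p [ 0.5419 -0.1221  0.1505] yaw 94.36 F [ 0.02  1.52 -0.72] T [ 0.033 -0.076 -0.034] w 0.162 g 14.986965742427856 jt6 -0.038082447135820985
```

carry_out --series '[{"fingers":255,"offset":[0,0,0],"twist":[0,0,-0.25]},{"fingers":255,"offset":[0,0,0],"twist":[0,0,-0.25]},{"fingers":255,"offset":[0,0,0],"twist":[0,0,-0.25]},{"fingers":255,"offset":[0,0,0],"twist":[0,0,-0.25]},{"fingers":255,"offset":[0,0,0],"twist":[0,0,-0.25]},{"fingers":255,"offset":[0,0,0],"twist":[0,0,-0.25]},{"fingers":255,"offset":[0,0,0],"twist":[0,0,-0.25]},{"fingers":255,"offset":[0,0,0],"twist":[0,0,-0.25]}]'

```text
time_s: 7.15
tool_pos: [0.5419, -0.1221, 0.1505]
orientation: [-0.0, 0.667, 0.745, 0.0]
force: [0.5, 1.6, -2.2]
width: 0.159
grip_force: 15.0
```

```bash
python3 st.py
```

```text
t 7.15 p [ 0.5419 -0.1221  0.1505] yaw 96.38 F [ 0.5   1.56 -2.18] T [ 0.025 -0.178 -0.054] w 0.159 g 14.986462933011353 jt6 -0.03351261606439948
```

carry_out --series '[{"fingers":255,"offset":[0,0,0],"twist":[0,0,-0.25]},{"fingers":255,"offset":[0,0,0],"twist":[0,0,-0.25]},{"fingers":255,"offset":[0,0,0],"twist":[0,0,-0.25]},{"fingers":255,"offset":[0,0,0],"twist":[0,0,-0.25]},{"fingers":255,"offset":[0,0,0],"twist":[0,0,-0.25]},{"fingers":255,"offset":[0,0,0],"twist":[0,0,-0.25]},{"fingers":255,"offset":[0,0,0],"twist":[0,0,-0.25]},{"fingers":255,"offset":[0,0,0],"twist":[0,0,-0.25]}]'

```text
time_s: 8.15
tool_pos: [0.5419, -0.1221, 0.1505]
orientation: [-0.0, 0.654, 0.757, -0.0]
force: [0.2, -0.0, -1.8]
width: 0.162
grip_force: 15.0
```

```bash
python3 st.py
```

```text
t 8.15 p [ 0.5419 -0.1221  0.1505] yaw 98.38 F [ 0.21 -0.01 -1.84] T [ 0.036 -0.112 -0.08 ] w 0.162 g 14.98723855940625 jt6 -0.03739538951776922
```

carry_out --series '[{"fingers":255,"offset":[0,0,0],"twist":[0,0,-0.25]},{"fingers":255,"offset":[0,0,0],"twist":[0,0,-0.25]},{"fingers":255,"offset":[0,0,0],"twist":[0,0,-0.25]},{"fingers":255,"offset":[0,0,0],"twist":[0,0,-0.25]},{"fingers":255,"offset":[0,0,0],"twist":[0,0,-0.25]},{"fingers":255,"offset":[0,0,0],"twist":[0,0,-0.25]},{"fingers":255,"offset":[0,0,0],"twist":[0,0,-0.25]},{"fingers":255,"offset":[0,0,0],"twist":[0,0,-0.25]}]'

```text
time_s: 9.15
tool_pos: [0.5418, -0.1221, 0.1505]
orientation: [-0.0, 0.64, 0.768, 0.0]
force: [0.6, -0.4, -2.0]
width: 0.159
grip_force: 15.0
```

```bash
python3 st.py
```

```text
t 9.15 p [ 0.5418 -0.1221  0.1505] yaw 100.37 F [ 0.64 -0.4  -1.98] T [ 0.006 -0.087 -0.143] w 0.159 g 15.000569082330912 jt6 -0.1471345592290163
```

carry_out --series '[{"fingers":255,"offset":[0,0,0],"twist":[0,0,-0.25]},{"fingers":255,"offset":[0,0,0],"twist":[0,0,-0.25]},{"fingers":255,"offset":[0,0,0],"twist":[0,0,-0.25]},{"fingers":255,"offset":[0,0,0],"twist":[0,0,-0.25]},{"fingers":255,"offset":[0,0,0],"twist":[0,0,-0.25]},{"fingers":255,"offset":[0,0,0],"twist":[0,0,-0.25]},{"fingers":255,"offset":[0,0,0],"twist":[0,0,-0.25]},{"fingers":255,"offset":[0,0,0],"twist":[0,0,-0.25]}]'

```text
time_s: 10.15
tool_pos: [0.5418, -0.1221, 0.1505]
orientation: [-0.0, 0.627, 0.779, -0.0]
force: [-0.1, -1.0, -0.7]
width: 0.162
grip_force: 15.2
```

```bash
python3 st.py
```

```text
t 10.15 p [ 0.5418 -0.1221  0.1505] yaw 102.37 F [-0.09 -1.05 -0.66] T [-0.018 -0.008 -0.346] w 0.162 g 15.207469607703388 jt6 -0.3231127839535475
```

The torque ramp shows the stop is at a yaw of about 100°. I'll ease back a little and hold light contact for a second.

carry_out --series '[{"fingers":255,"offset":[0,0,0],"twist":[0,0,0.3]},{"fingers":255,"offset":[0,0,0],"twist":[0,0,0.3]},{"fingers":255,"offset":[0,0,0],"twist":[0,0,0]},{"fingers":255,"offset":[0,0,0],"twist":[0,0,0]},{"fingers":255,"offset":[0,0,0],"twist":[0,0,0]},{"fingers":255,"offset":[0,0,0],"twist":[0,0,0]},{"fingers":255,"offset":[0,0,0],"twist":[0,0,0]},{"fingers":255,"offset":[0,0,0],"twist":[0,0,0]}]'

```text
time_s: 11.15
tool_pos: [0.5419, -0.1221, 0.1506]
orientation: [-0.0, 0.631, 0.776, -0.0]
force: [-0.7, -0.6, -2.5]
width: 0.162
grip_force: 15.1
```

```bash
python3 st.py
```

```text
t 11.15 p [ 0.5419 -0.1221  0.1506] yaw 101.77 F [-0.72 -0.57 -2.48] T [-0.038  0.027 -0.283] w 0.162 g 15.07577336858958 jt6 -0.2660186402499676
```

carry_out --series '[{"fingers":255,"offset":[0,0,0],"twist":[0,0,0]},{"fingers":255,"offset":[0,0,0],"twist":[0,0,0]},{"fingers":255,"offset":[0,0,0],"twist":[0,0,0]},{"fingers":255,"offset":[0,0,0],"twist":[0,0,0]},{"fingers":255,"offset":[0,0,0],"twist":[0,0,0]},{"fingers":255,"offset":[0,0,0],"twist":[0,0,0]},{"fingers":255,"offset":[0,0,0],"twist":[0,0,0]},{"fingers":255,"offset":[0,0,0],"twist":[0,0,0]}]'

```text
time_s: 12.15
tool_pos: [0.5419, -0.1221, 0.1505]
orientation: [-0.0, 0.631, 0.776, 0.0]
force: [-0.5, 0.0, -1.4]
width: 0.158
grip_force: 15.1
```

```bash
python3 st.py
```

```text
t 12.15 p [ 0.5419 -0.1221  0.1505] yaw 101.77 F [-0.48  0.03 -1.4 ] T [-0.041  0.059 -0.248] w 0.158 g 15.075928748119622 jt6 -0.2657621819525957
```

carry_out --series '[{"fingers":255,"offset":[0,0,0],"twist":[0,0,1]},{"fingers":255,"offset":[0,0,0],"twist":[0,0,1]},{"fingers":255,"offset":[0,0,0],"twist":[0,0,1]},{"fingers":255,"offset":[0,0,0.001],"twist":[0,0,0]},{"fingers":255,"offset":[0,0,0.001],"twist":[0,0,0]},{"fingers":255,"offset":[0,0,0.001],"twist":[0,0,0]},{"fingers":255,"offset":[0,0,0.001],"twist":[0,0,0]},{"fingers":255,"offset":[0,0,0.001],"twist":[0,0,0]}]' --grip_force 25

```text
time_s: 13.15
tool_pos: [0.542, -0.1222, 0.1467]
orientation: [0.0, 0.651, 0.759, 0.0]
force: [-3.6, 0.6, 8.5]
width: 0.158
grip_force: 25.0
```

```bash
python3 st.py
```

```text
t 13.15 p [ 0.542  -0.1222  0.1467] yaw 98.78 F [-3.56  0.59  8.51] T [0.102 0.537 0.004] w 0.158 g 24.999733874428784 jt6 0.009493024845141917
```

carry_out --series '[{"fingers":255,"offset":[0,0,0],"twist":[0,0,0]},{"fingers":255,"offset":[0,0,0.0005],"twist":[0,0,0]},{"fingers":255,"offset":[0,0,0],"twist":[0,0,-0.5]},{"fingers":255,"offset":[0,0,0],"twist":[0,0,-0.5]},{"fingers":255,"offset":[0,0,0],"twist":[0,0,-0.5]},{"fingers":255,"offset":[0,0,0],"twist":[0,0,-0.5]},{"fingers":255,"offset":[0,0,0],"twist":[0,0,-0.5]},{"fingers":255,"offset":[0,0,0],"twist":[0,0,-0.5]}]'

```text
time_s: 14.15
tool_pos: [0.542, -0.1222, 0.1464]
orientation: [0.0, 0.631, 0.776, 0.0]
force: [-3.3, 1.0, 8.7]
width: 0.159
grip_force: 25.0
```

```bash
python3 st.py
```

```text
t 14.15 p [ 0.542  -0.1222  0.1464] yaw 101.79 F [-3.34  1.02  8.7 ] T [0.143 0.619 0.023] w 0.159 g 24.998694842361147 jt6 0.03253927803598344
```

carry_out --series '[{"fingers":255,"offset":[0,0,0.0005],"twist":[0,0,0]},{"fingers":255,"offset":[0,0,0],"twist":[0,0,-0.5]},{"fingers":255,"offset":[0,0,0],"twist":[0,0,-0.5]},{"fingers":255,"offset":[0,0,0],"twist":[0,0,-0.5]},{"fingers":255,"offset":[0,0,0],"twist":[0,0,-0.5]},{"fingers":255,"offset":[0,0,0],"twist":[0,0,-0.5]},{"fingers":255,"offset":[0,0,0],"twist":[0,0,-0.5]},{"fingers":255,"offset":[0,0,0],"twist":[0,0,0]}]'

```text
time_s: 15.15
tool_pos: [0.5423, -0.1222, 0.146]
orientation: [0.001, 0.61, 0.792, 0.0]
force: [-2.8, 1.3, 9.8]
width: 0.155
grip_force: 25.0
```

```bash
python3 st.py
```

```text
t 15.15 p [ 0.5423 -0.1222  0.146 ] yaw 104.78 F [-2.85  1.31  9.82] T [0.177 0.507 0.064] w 0.155 g 24.996146229532314 jt6 -0.02536414365749806
```

carry_out --series '[{"fingers":255,"offset":[0,0,0],"twist":[0,0,-2]},{"fingers":255,"offset":[0,0,0],"twist":[0,0,-2]},{"fingers":255,"offset":[0,0,0],"twist":[0,0,-2]},{"fingers":255,"offset":[0,0,0],"twist":[0,0,-2]},{"fingers":255,"offset":[0,0,0],"twist":[0,0,-2]},{"fingers":255,"offset":[0,0,0],"twist":[0,0,-2]},{"fingers":255,"offset":[0,0,0],"twist":[0,0,-2]},{"fingers":255,"offset":[0,0,0],"twist":[0,0,-2]}]'

```text
time_s: 16.15
tool_pos: [0.5432, -0.1224, 0.1463]
orientation: [0.002, 0.494, 0.87, 0.0]
force: [-1.4, 0.3, 8.5]
width: 0.158
grip_force: 25.0
```

```bash
python3 st.py
```

```text
t 16.15 p [ 0.5432 -0.1224  0.1463] yaw 120.83 F [-1.4   0.31  8.47] T [ 0.188  0.174 -0.09 ] w 0.158 g 24.988845840271097 jt6 0.1682104356586933
```

carry_out --series '[{"fingers":255,"offset":[0,0,0],"twist":[0,0,-2]},{"fingers":255,"offset":[0,0,0],"twist":[0,0,-2]},{"fingers":255,"offset":[0,0,0],"twist":[0,0,-2]},{"fingers":255,"offset":[0,0,0],"twist":[0,0,-2]},{"fingers":255,"offset":[0,0,0],"twist":[0,0,-2]},{"fingers":255,"offset":[0,0,0],"twist":[0,0,-2]},{"fingers":255,"offset":[0,0,0],"twist":[0,0,-2]},{"fingers":255,"offset":[0,0,0],"twist":[0,0,-2]}]'

```text
time_s: 17.15
tool_pos: [0.5437, -0.1225, 0.1464]
orientation: [0.002, 0.368, 0.93, 0.0]
force: [-1.3, 0.4, 9.2]
width: 0.158
grip_force: 25.0
```

```bash
python3 st.py
```

```text
t 17.15 p [ 0.5437 -0.1225  0.1464] yaw 136.82 F [-1.35  0.4   9.17] T [0.271 0.022 0.008] w 0.158 g 24.987755126771845 jt6 0.15770490746945143
```

carry_out --series '[{"fingers":255,"offset":[0,0,0],"twist":[0,0,-3]},{"fingers":255,"offset":[0,0,0],"twist":[0,0,-3]},{"fingers":255,"offset":[0,0,0],"twist":[0,0,-3]},{"fingers":255,"offset":[0,0,0],"twist":[0,0,-3]},{"fingers":255,"offset":[0,0,0],"twist":[0,0,-3]},{"fingers":255,"offset":[0,0,0],"twist":[0,0,-2]},{"fingers":255,"offset":[0,0,0],"twist":[0,0,-1]},{"fingers":255,"offset":[0,0,0],"twist":[0,0,0]}]'

```text
time_s: 18.15
tool_pos: [0.5437, -0.1226, 0.1464]
orientation: [0.002, 0.218, 0.976, -0.0]
force: [-1.2, 0.9, 9.0]
width: 0.16
grip_force: 25.0
```

```bash
python3 st.py
python3 - <<'E'
from m import *
im,d,c=grab('wrist'); cv2.imwrite('pics/w2.png',im); report('wrist',im,d,c)
im,d,c=grab('scene'); report('scene',im,d,c)
E
```

```text
t 18.15 p [ 0.5437 -0.1226  0.1464] yaw 154.76 F [-1.22  0.88  8.97] T [ 0.191  0.075 -0.054] w 0.16 g 24.98741439128935 jt6 -0.037148804403841496
wrist bar 2333 [ 0.5343 -0.1185  0.1678] [ 543.2 -119.5] [33.  59.7] yaw 154.8
wrist disc 7295 [ 541.8 -121.6] 38.0 z 0.142
wrist white 561 [276.8 144.3] [ 0.4947 -0.1016  0.095 ]
wrist white 279 [286.1 180.2] [ 0.5164 -0.1057  0.095 ]
wrist pot [ 540.4 -121.6] 71.3 z 0.0949
scene bar 43 [ 0.5639 -0.1289  0.1665] [ 564.6 -130.1] [14.5 19. ] yaw 139.6
scene disc 346 [ 547.9 -120.6] 38.1 z 0.1412
scene white 27 [274.6 171.5] [ 0.4965 -0.101   0.095 ]
scene white 30 [229.8 187.5] [ 0.59   -0.1415  0.095 ]
scene pot [299.1 -39.9] 327.0 z 0.0936
scene cup 242 [522.7 140.3] 38.9 z 0.0494
```

View pics/w2.png

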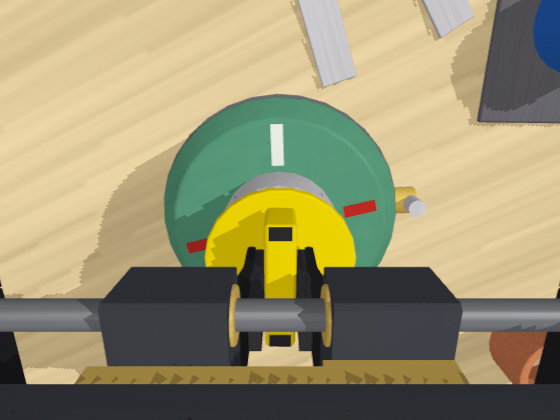

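The mark at (277,145) and the bar at (280,230) nearly line up, so about 1.5° is left. After that turn I'll let the spring rise.

carry_out --series '[{"fingers":255,"offset":[0,0,0],"twist":[0,0,-1]},{"fingers":255,"offset":[0,0,0],"twist":[0,0,-0.7]},{"fingers":255,"offset":[0,0,0],"twist":[0,0,0]},{"fingers":255,"offset":[0,0,-0.002],"twist":[0,0,0]},{"fingers":255,"offset":[0,0,-0.002],"twist":[0,0,0]},{"fingers":255,"offset":[0,0,-0.002],"twist":[0,0,0]},{"fingers":255,"offset":[0,0,-0.002],"twist":[0,0,0]},{"fingers":255,"offset":[0,0,-0.002],"twist":[0,0,0]}]' --grip_force 35

```text
time_s: 19.25
tool_pos: [0.5423, -0.1223, 0.1545]
orientation: [0.0, 0.204, 0.979, -0.0]
force: [0.4, 0.6, -1.5]
width: 0.157
grip_force: 35.0
```

```bash
python3 st.py
```

```text
t 19.25 p [ 0.5423 -0.1223  0.1545] yaw 156.47 F [ 0.39  0.62 -1.47] T [ 0.077 -0.091 -0.005] w 0.157 g 34.98857870232314 jt6 0.0011879806697834283
```

carry_out --series '[{"fingers":255,"offset":[0,0,-0.003],"twist":[0,0,0]},{"fingers":255,"offset":[0,0,-0.003],"twist":[0,0,0]},{"fingers":255,"offset":[0,0,-0.003],"twist":[0,0,0]},{"fingers":255,"offset":[0,0,-0.003],"twist":[0,0,0]},{"fingers":255,"offset":[0,0,-0.003],"twist":[0,0,0]},{"fingers":255,"offset":[0,0,-0.003],"twist":[0,0,0]},{"fingers":255,"offset":[0,0,-0.003],"twist":[0,0,0]},{"fingers":255,"offset":[0,0,-0.003],"twist":[0,0,0]}]'

```text
time_s: 20.25
tool_pos: [0.5419, -0.1221, 0.1788]
orientation: [0.0, 0.204, 0.979, -0.0]
force: [-0.2, -0.2, -2.4]
width: 0.16
grip_force: 35.0
```

```bash
python3 st.py
```

```text
t 20.25 p [ 0.5419 -0.1221  0.1788] yaw 156.46 F [-0.18 -0.17 -2.44] T [ 0.078 -0.139 -0.05 ] w 0.16 g 34.98828534968197 jt6 0.0003075724089285359
```

carry_out --series '[{"fingers":255,"offset":[0,0,-0.01],"twist":[0,0,0]},{"fingers":255,"offset":[0,0,-0.01],"twist":[0,0,0]},{"fingers":255,"offset":[0,0,-0.01],"twist":[0,0,0]},{"fingers":255,"offset":[0,0,-0.01],"twist":[0,0,0]},{"fingers":255,"offset":[0,0,-0.01],"twist":[0,0,0]},{"fingers":255,"offset":[0,0,-0.01],"twist":[0,0,0]},{"fingers":255,"offset":[0,0,0],"twist":[0,0,0]},{"fingers":255,"offset":[0,0,0],"twist":[0,0,0]}]'

```text
time_s: 21.25
tool_pos: [0.5417, -0.122, 0.2384]
orientation: [-0.0, 0.204, 0.979, 0.0]
force: [-0.4, 0.1, -2.1]
width: 0.157
grip_force: 35.0
```

```bash
python3 st.py
python3 - <<'E'
from m import *
im,d,c=grab('scene'); cv2.imwrite('pics/s3.png',im)
s=monitor.get_obs();A=R.from_quat(np.roll(s['orientation'],-1)).as_matrix()
print(A.T@(np.array([.5214,.1395,s['tool_pos'][2]])-s['tool_pos']))
E
```

```text
t 21.25 p [ 0.5417 -0.122   0.2384] yaw 156.46 F [-0.4   0.05 -2.1 ] T [ 0.083 -0.155 -0.08 ] w 0.157 g 34.988224944099784 jt6 0.00013638004475069465
[1.22865112e-01 2.31635046e-01 1.34363725e-04]
```

View pics/s3.png

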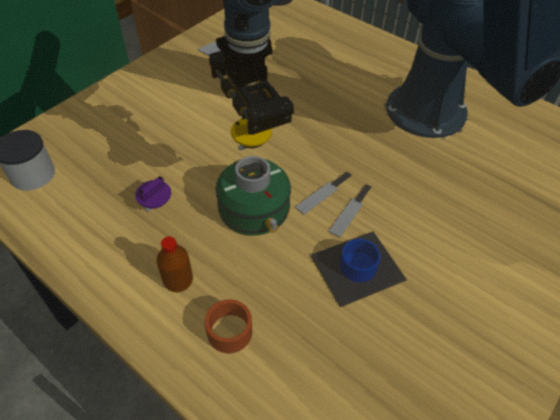

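The cap is out, hanging at (252,132), with the cup at (360,260). I'll stop short of the cup and look at it from near.

carry_out --series '[{"fingers":255,"offset":[0.005,0.033,0],"twist":[0,0,0]},{"fingers":255,"offset":[0.005,0.033,0],"twist":[0,0,0]},{"fingers":255,"offset":[0.005,0.033,0],"twist":[0,0,0]},{"fingers":255,"offset":[0.005,0.033,0],"twist":[0,0,0]},{"fingers":255,"offset":[0.005,0.033,0],"twist":[0,0,0]},{"fingers":255,"offset":[0.005,0.033,0],"twist":[0,0,0]},{"fingers":255,"offset":[0.005,0.033,0],"twist":[0,0,0]},{"fingers":255,"offset":[0,0,0],"twist":[0,0,0]}]'

```text
time_s: 22.3
tool_pos: [0.602, 0.1059, 0.2378]
orientation: [-0.0, 0.202, 0.979, 0.0]
force: [0.5, 0.2, -2.5]
width: 0.153
grip_force: 35.0
```

```bash
python3 st.py
python3 - <<'E'
from m import *
im,d,c=grab('wrist'); cv2.imwrite('pics/w4.png',im); report('wrist',im,d,c)
P=cloud(c,d);H=cv2.cvtColor(im,cv2.COLOR_BGR2HSV);Z=P[...,2]
m=(H[...,0]>105)&(H[...,0]<125)&(H[...,1]>120)&(Z>.047)&(Z<.054)
q=P[m][:,:2];A=np.c_[2*q,np.ones(len(q))];x=np.linalg.lstsq(A,(q**2).sum(1),rcond=None)[0]
print(x[:2],np.sqrt(x[2]+x[:2]@x[:2]),len(q))
s=monitor.get_obs();B=R.from_quat(np.roll(s['orientation'],-1)).as_matrix()
print(B.T@(np.array([*x[:2],s['tool_pos'][2]])-s['tool_pos']))
E
```

```text
t 22.3 p [0.602  0.1059 0.2378] yaw 156.65 F [ 0.46  0.16 -2.55] T [ 0.027 -0.094  0.007] w 0.153 g 34.988490315154195 jt6 0.083001300226897
wrist white 285 [  7.  174.5] [ 0.4946 -0.1025  0.095 ]
wrist white 575 [ 42.5 218.6] [ 0.5404 -0.0976  0.095 ]
wrist white 45 [  5.1 257.8] [ 0.5588 -0.151   0.095 ]
wrist white 185 [ 31.5 283.4] [ 0.5906 -0.1441  0.095 ]
wrist pot [ 542.5 -117.9] 71.0 z 0.0951
wrist cup 1294 [519.9 139.8] 37.2 z 0.0508
[0.51994673 0.13971855] 0.03483381774891703 1275
[ 8.89961531e-02 -1.31328300e-04  9.82848987e-05]
```

View pics/w4.png

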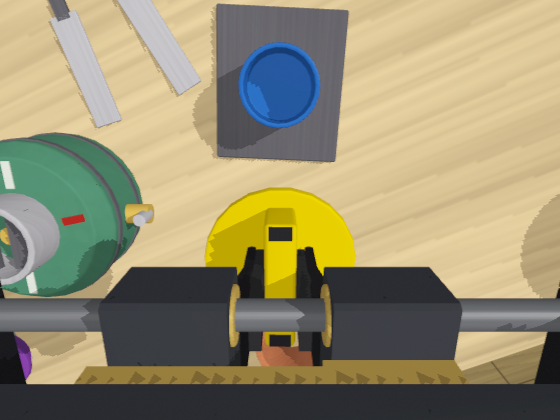

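The cup is at (279,85), about 89 mm ahead along the tool's x, and the cap is held straight.

carry_out --series '[{"fingers":255,"offset":[0.03,0,0],"twist":[0,0,0]},{"fingers":255,"offset":[0.03,0,0],"twist":[0,0,0]},{"fingers":255,"offset":[0.028,0,0],"twist":[0,0,0]},{"fingers":255,"offset":[0,0,0.03],"twist":[0,0,0]},{"fingers":255,"offset":[0,0,0.03],"twist":[0,0,0]},{"fingers":255,"offset":[0,0,0.03],"twist":[0,0,0]},{"fingers":255,"offset":[0,0,0.03],"twist":[0,0,0]},{"fingers":255,"offset":[0,0,0],"twist":[0,0,0]}]'

```text
time_s: 23.35
tool_pos: [0.5193, 0.1376, 0.1166]
orientation: [-0.003, 0.205, 0.979, -0.001]
force: [0.0, 0.3, -1.2]
width: 0.159
grip_force: 35.0
```

```bash
python3 st.py
python3 - <<'E'
from m import *
for n in('top','scene'):
  im,d,c=grab(n); P=cloud(c,d); H=cv2.cvtColor(im,cv2.COLOR_BGR2HSV)
  m=(H[...,0]>20)&(H[...,0]<32)&(H[...,1]>170)&(H[...,2]>70)&(abs(P[...,2]-.113)<.006)
  q=P[m]; print(n,len(q)); 
  if len(q)>20: e=cv2.minEnclosingCircle((q[:,:2]*1000).astype(np.float32)); print(e,np.median(q[:,2]))
E
```

```text
t 23.35 p [0.5193 0.1376 0.1166] yaw 156.4 F [ 0.03  0.33 -1.22] T [ 0.056 -0.175 -0.03 ] w 0.159 g 34.98827668838203 jt6 -0.001036226749420166
top 0
scene 495
((537.236572265625, 23.66885757446289), 151.52371215820312) 0.1125719226544104
```

carry_out --series '[{"fingers":255,"offset":[0,0,0],"twist":[0,0,0]},{"fingers":255,"offset":[0,0,0.01],"twist":[0,0,0]},{"fingers":255,"offset":[0,0,0.01],"twist":[0,0,0]},{"fingers":255,"offset":[0,0,0.01],"twist":[0,0,0]},{"fingers":255,"offset":[0,0,0.01],"twist":[0,0,0]},{"fingers":255,"offset":[0,0,0.008],"twist":[0,0,0]},{"fingers":255,"offset":[0,0,0],"twist":[0,0,0]},{"fingers":255,"offset":[0,0,0],"twist":[0,0,0]}]'

```text
time_s: 24.45
tool_pos: [0.5216, 0.1388, 0.0706]
orientation: [0.0, 0.204, 0.979, 0.0]
force: [0.3, 0.9, -0.9]
width: 0.155
grip_force: 35.0
```

```bash
python3 st.py
```

```text
t 24.45 p [0.5216 0.1388 0.0706] yaw 156.46 F [ 0.28  0.94 -0.95] T [ 0.049 -0.172 -0.013] w 0.155 g 34.98833402059972 jt6 0.00025712623028084636
```

carry_out --series '[{"fingers":255,"offset":[0.001,0,0.0015],"twist":[0,0,0]},{"fingers":255,"offset":[0,0,0.0015],"twist":[0,0,0]},{"fingers":255,"offset":[0,0,0.0015],"twist":[0,0,0]},{"fingers":255,"offset":[0,0,0.0015],"twist":[0,0,0]},{"fingers":255,"offset":[0,0,0.001],"twist":[0,0,0]},{"fingers":255,"offset":[0,0,0.001],"twist":[0,0,0]},{"fingers":255,"offset":[0,0,0.0005],"twist":[0,0,0]},{"fingers":255,"offset":[0,0,0],"twist":[0,0,0]}]'

```text
time_s: 25.45
tool_pos: [0.5204, 0.1392, 0.0624]
orientation: [0.0, 0.204, 0.979, 0.0]
force: [-1.1, -1.0, 2.8]
width: 0.158
grip_force: 35.0
```

```bash
python3 st.py
```

```text
t 25.45 p [0.5204 0.1392 0.0624] yaw 156.47 F [-1.13 -1.03  2.77] T [ 0.044  0.063 -0.01 ] w 0.158 g 34.98959608376026 jt6 -0.00017943300008482765
```

Contact shows on the rim, so I'll open the fingers and retreat.

carry_out --series '[{"fingers":0,"offset":[0,0,0],"twist":[0,0,0]},{"fingers":0,"offset":[0,0,0],"twist":[0,0,0]},{"fingers":0,"offset":[0,0,0],"twist":[0,0,0]},{"fingers":0,"offset":[0,0,0],"twist":[0,0,0]},{"fingers":0,"offset":[0,0,0],"twist":[0,0,0]},{"fingers":0,"offset":[0,0,0],"twist":[0,0,0]},{"fingers":0,"offset":[0,0,-0.005],"twist":[0,0,0]},{"fingers":0,"offset":[0,0,-0.015],"twist":[0,0,0]}]'

```text
time_s: 26.45
tool_pos: [0.5198, 0.1392, 0.0822]
orientation: [-0.001, 0.204, 0.979, -0.0]
force: [-0.1, 0.2, -0.0]
width: 0.96
grip_force: 0.0
```

carry_out --series '[{"fingers":0,"offset":[0,0,-0.03],"twist":[0,0,0]},{"fingers":0,"offset":[0,0,-0.03],"twist":[0,0,0]},{"fingers":0,"offset":[0,0,-0.03],"twist":[0,0,0]},{"fingers":0,"offset":[0,0,-0.03],"twist":[0,0,0]},{"fingers":0,"offset":[0,0,-0.03],"twist":[0,0,0]},{"fingers":0,"offset":[0,0,0],"twist":[0,0,0]},{"fingers":0,"offset":[0,0,0],"twist":[0,0,0]},{"fingers":0,"offset":[0,0,0],"twist":[0,0,0]}]'

```text
time_s: 27.45
tool_pos: [0.5195, 0.1391, 0.2309]
orientation: [-0.001, 0.204, 0.979, -0.0]
force: [-0.3, 0.9, -0.9]
width: 1.003
grip_force: 0.0
```

```bash
python3 st.py
python3 - <<'E'
from m import *
for n in('wrist','scene'):
  im,d,c=grab(n); cv2.imwrite(f'pics/{n}9.png',im); P=cloud(c,d); H=cv2.cvtColor(im,cv2.COLOR_BGR2HSV)
  m=(H[...,0]>20)&(H[...,0]<32)&(H[...,1]>170)&(H[...,2]>70)&(abs(P[...,2]-.058)<.005)&(abs(P[...,1]-.14)<.06)&(abs(P[...,0]-.52)<.06)
  q=P[m]; e=cv2.minEnclosingCircle((q[:,:2]*1000).astype(np.float32)); print(n,len(q),e,np.median(q[:,2]))
  co=np.linalg.lstsq(np.c_[q[:,:2],np.ones(len(q))],q[:,2],rcond=None)[0]; print('slope',co[:2])
E
```

```text
t 27.45 p [0.5195 0.1391 0.2309] yaw 156.46 F [-0.34  0.88 -0.9 ] T [ 0.048 -0.177 -0.016] w 1.003 g 0.0 jt6 1.0592587074143012e-06
wrist 3824 ((519.970703125, 139.16748046875), 38.22206115722656) 0.058129456516206934
slope [ 0.00164494 -0.00298139]
scene 704 ((522.22802734375, 139.94969177246094), 39.279048919677734) 0.057123631996194635
slope [0.00257917 0.00420468]
```

View pics/wrist9.png

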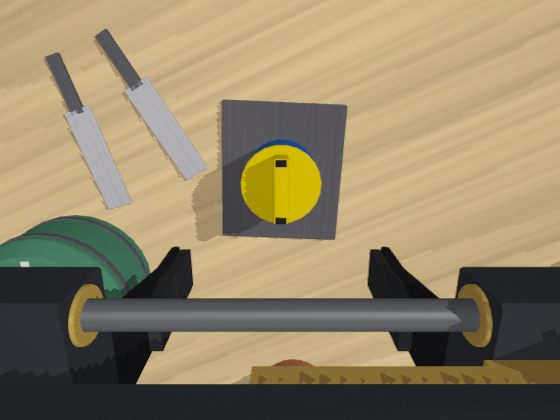

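The cap sits level and centred in the cup at (281,184), and nothing touches the gripper.

```bash
python3 -c "
from rig import bot
print(bot.sign_off())"
```

```text
the job is handed in; nothing more can be done
None
```

The yellow cap was vented at its first stop, pressed under it, turned to the white marks, lifted off and set upright in the blue cup; I handed the job in at about 27 s, and the hand-in returned no verdict.

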